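# Release the ratchet of a sausage filler, wind it back and lift out the barrel

### The arm

A 6-joint arm with a two-finger parallel gripper is mounted at the origin on a cart in front of the work surface, level with it; the furniture and walls round the work are solid. World frame = base frame: x ahead of the robot, y to its left, z up, the work surface at z = 0. Lengths are in m, angles in rad, forces in N, time in s.
With the tool pointing down it reaches from about 0.35 to 0.875 m from the base axis. Payload 15.5 kg.
Tool frame: the origin (TCP) lies between the finger pads; the fingertips stand 11 mm ahead of it and the grasp point (between the pads) lies 8 mm behind it; z points along the fingers, y is the line along which they close (so a half turn about z gives the same grasp; the last joint's range is limited). The gripper opens to 85 mm and grips with 20 to 120 N. Pads are 22 mm wide; open, the fingers measure 114 mm over their backs; the gripper's body (76 mm by 85 mm) begins 54 mm behind the grasp point. The pads swing forward as they close: fully open they stand 13 mm farther back than shut.
Start: joints at [1.073, 0.494, 1.345, -0, 1.302, -0.096], TCP at [0.244, 0.575, 0.242] pointing down, gripper open.
Joint ranges: [-2.91, 2.91], [-0.82, 2.16], [0.22, 2.67], [-1.22, 4.37], [0.12, 2.79], [-3.08, 3.08]. Speed limits (rad/s): [1.89, 1.89, 2.57, 3.01, 3.01, 3.01].

### API

Orientations are given as [roll, pitch, yaw] about the fixed x, y, z axes, in that order (R = Rz(yaw) Ry(pitch) Rx(roll)).
In Python, from workcell import * gives the robot as it stands.
- The arm moves only by the shell command python3 -m handwheel 'ROWS' [FORCE]. ROWS is JSON, a list of rows, each a list of 7 numbers: the opening, from 0 (shut) to 1 (fully open), then the shift along the tool's x, y, z in m, then the turn, a rotation vector about the tool's x, y, z in degrees. A call has 1 to 8 rows; each row shifts and turns the commanded pose from where the row before left it, along the tool's axes as they then stand; what a row does not reach is not made up. A row lasts 1/8 s, in which the tool goes at most 62.5 mm and 10.7 degrees, less where a joint would pass 70% of its speed; a pose out of reach is approached as far as the arm can. A call with a gripper value outside its range is refused whole. The fingers move at their own pace and stop on an object; FORCE is the grip in N (left out, the last holds). Time passes only in rows, so rows that do not move let the fingers close. It gives the time, the measured TCP pose, the force, the opening and the grip force at its end, in the units of the state.
- read_state(): the state, without advancing time (a new reading comes with each control period).
- snapshot(name): name is "scene" or "top" or "wrist"; returns a dict with "frame" (384x512x3 uint8, blue, green, red), "depth" (384x512 float32, m along the optical axis (not along the pixel's ray), 0 where there is no reading), "fx", "fy", "cx", "cy" (pixels), "cam_to_world" (4x4, takes a point from camera to world coordinates); the wrist camera has in their place "T_tool_cam" (4x4, takes a point from camera to tool coordinates, whose origin is the TCP and whose axes are the flange's). Camera axes: x right, y down, z forward; pixel columns grow to the right and rows downward; lengths in m; the calibration is good to about 2 mm. A picture is of the moment at which its call begins: read the wrist's pose just before it.
- finish_job(): hands the job in; it is judged then, once.
The state is a dict: "time": time; "joint_positions": joint angles; "dq": joint speeds; "joint_torque": joint torques, N m; "tcp_pos": TCP position; "tcp_rot": TCP orientation; "contact_force": force on the tool from outside, world axes, zero at the start; "ft_torque": the same for the moment, N m; "finger_gap": finger opening in m; "finger_force": force on a finger pad.
Only numpy, scipy, OpenCV 4.12 (cv2) and the standard library are available. Lean on these libraries where they do the work, as an engineer would, in place of code of your own. Each camera call takes 0.05 s, during which the arm holds its last target. There are 200 camera calls.

### The job

The sausage filler is finished with and its barrel has to be washed. Lift the holding pawl off the ratchet wheel and throw it right over onto its rest, wind the crank back until the piston is fully home and out of the barrel, then lift the barrel out of its saddles and lay it down flat inside the steel washing-up tray. Do not drop it, and leave the garlic, the lemon and the spice jar where they are.

Things in the scene. Friction and masses are not known exactly. Their poses are not given: they have to be found in the camera images.
- pawl_ball (a point): centre of the black ball, 16 mm across, at the end of the steel stem of the brass pawl; it is what one lifts. Its axes turn with the pawl. It moves on a circle of radius 48 mm about pawl_pivot, in the plane of the ratchet wheel
- pawl_pivot (a point): pivot of the pawl on the front of the red gear housing, fixed. Axes as the filler's: x away from the crank side through the housing (level), y along the machine from barrel to housing (level), z up; this point lies 45 mm in front of (at -x of) the machine's centre line
- pawl (a joint): pawl angle in rad. 0.1 to 0.3: fallen onto the teeth, so the wheel cannot turn back. It grows as the ball is swung up over the pivot towards the filler's +y; past about 1.2 it falls over by its own weight and stays on its rest pin at 1.9. At angle a the ball stands a + 60 degrees round the pivot, counted from -y upwards (16 mm to -y, 45 mm above when seated). No spring, 0.06 kg, free
- axle (a point): centre of the steel ratchet wheel (82 mm across, 10 mm thick, 16 teeth), fixed, 95 mm above the table; axes as the filler's (as pawl_pivot). The wheel's axle runs along x; the crank turns in the plane across it, 25 mm in front of the wheel
- crank_grip (a point): middle of the black crank grip, a round bar 24 mm thick and 46 mm long that lies along the filler's x, on the side facing the robot, and spins freely on its pin; its own axes spin with it. It moves on a circle of radius 65 mm about the axle line, 54 mm in front of the wheel's middle plane
- wheel (a joint): angle of ratchet wheel and crank in rad: 0 with the piston fully home, 2.05 to 2.8 at the start. At 0 the crank grip stands 80 degrees from straight up on the filler's +y side; at q it stands q away from there, over the top towards -y. The pawl lets it grow tooth by tooth and blocks it from falling until lifted. Turning takes about 3 N at the grip; it stays where it is left
- ram (a joint): travel of rack and piston in m, 0.022 times the wheel's angle: 0 is fully home (drawn back), grows as the piston is driven to -y into the barrel. At 0 the piston (43 mm across) stands 8 mm clear of the barrel's open back end
- barrel_mid (a point): middle of the loose steel barrel's tube, on its axis, 124 mm up at the start. Tube 56 mm across, 110 mm long along its y, lying in two V saddles 74 mm apart, its middle free on both sides; bead 62 mm across at the open back (+y) end; black hexagonal ring nut 62 mm over flats and white nozzle at the front (-y). 0.28 to 0.46 kg, z up; lying on a flat floor this point is 31 mm above it
- tray_floor (a point): centre of the floor of the fixed steel tray, 4 mm above the table. Inside 242 mm along its x and 162 mm along its y, rim 22 mm (its rolled edge 26 mm) above the table; axes level, z up
- tray: the tray itself, 250 x 170 x 22 mm, fixed; origin under its middle, on the table, axes as tray_floor
- barrel: the loose barrel with ring nut and nozzle, 178 mm long in all, origin and axes as barrel_mid
- barrel_back (a point): centre of the barrel's open back end, 55 mm along the barrel's +y from barrel_mid
- nozzle_end (a point): tip of the white nozzle, 18 mm across there, 123 mm along the barrel's -y from barrel_mid
- garlic: garlic bulb, 50 mm, to the left of the filler; leave alone. Origin on the table under it
- lemon: lemon, 80 x 55 mm, in front of the crate at the left; leave alone. Origin on the table under it
- spice_jar: plain dark spice jar, 44 mm across, 96 mm tall, in front of the barrel; leave alone. Origin under its middle

How it is judged:
By the outcome, as a careful person would: the job done as asked, in the order asked, and still so for the second after the job is handed in, with the robot touching nothing.
It also fails if it takes over 72 s, if anything falls off the work surface, if the arm or the gripper's body presses on something with over 40 N, if the wrist force passes 120 N, or if a joint passes its speed limit or range.

## Working session

There is one attempt and no reset: what is moved stays moved. The work goes in short steps, Python scripts to look and compute and a shell command to move; the robot and the scene stay as the last step left them, time stands still between calls to the robot, and variables do not carry over. Pictures are saved under pics/ and viewed, at most 10 in all, crops included, and the job is handed in when it is done.

```bash
ls; mkdir -p pics
python3 - <<'E'
from workcell import *
import cv2,numpy as np
s=read_state();print({k:np.round(v,3).tolist() for k,v in s.items()})
for n in("scene","top"):
    d=snapshot(n);cv2.imwrite(f"pics/{n}0.png",d["frame"]);np.savez(f"pics/{n}0.npz",**d)
    print(n,d["fx"],d["cx"],d["cy"],np.round(d["cam_to_world"],3).tolist())
a=cv2.imread("pics/scene0.png");b=cv2.imread("pics/top0.png")
E
```

```text
pics
{'time': 0.0, 'joint_positions': [1.073, 0.494, 1.346, -0.0, 1.302, -0.096], 'dq': [-0.0, 0.0, 0.002, 0.001, 0.0, 0.0], 'joint_torque': [-0.002, -88.215, -38.386, -0.0, 0.01, -0.0], 'tcp_pos': [0.244, 0.575, 0.242], 'tcp_rot': [-3.14, -0.0, 2.74], 'contact_force': [0.92, 0.447, -0.001], 'ft_torque': [0.0, 0.014, 0.024], 'finger_force': 0.0, 'finger_gap': 0.085}
scene 428.5611118644217 246.23423807984318 194.8903587717417 [[0.771, -0.445, 0.456, -0.148], [-0.637, -0.559, 0.531, -0.792], [0.019, -0.699, -0.715, 1.241], [0.0, 0.0, 0.0, 1.0]]
top 407.43875543061813 263.4724854473452 195.30458440863578 [[-0.004, -0.996, 0.084, 0.454], [-1.0, 0.003, -0.013, 0.07], [0.013, -0.084, -0.996, 1.247], [0.0, 0.0, 0.0, 1.0]]
```

View pics/scene0.png

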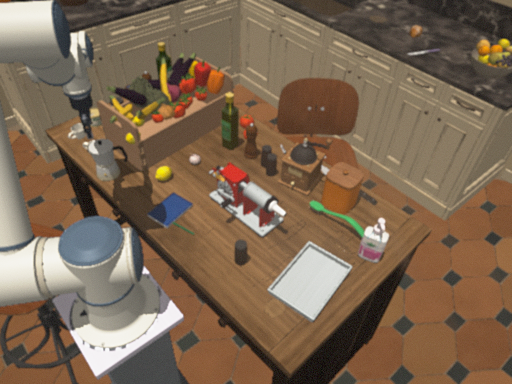

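View pics/top0.png

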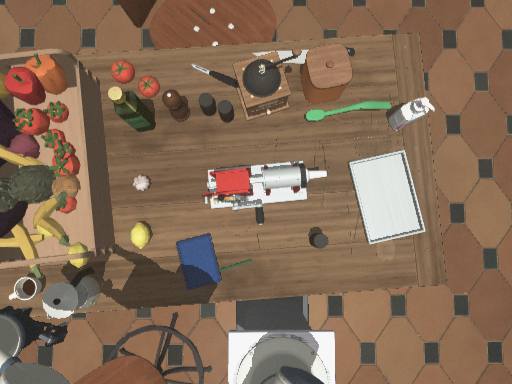

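The top view shows the filler at (205–325, 160–210), with its nozzle to the right (world -y) and the crank grip near (259,214). The tray is around (387,197), the jar at (318,238), the lemon at (140,234) and the garlic at (141,183). Next I'll enlarge and deproject.

```bash
cat > h.py <<'E'
import numpy as np,cv2
from scipy.spatial.transform import Rotation as R
def load(n): return dict(np.load(f"pics/{n}.npz"))
def cloud(d,T=None):
    z=d["depth"];v,u=np.mgrid[:384,:512]
    P=np.stack([(u-d["cx"])/d["fx"]*z,(v-d["cy"])/d["fy"]*z,z],-1)
    T=d["cam_to_world"] if T is None else T
    return P@T[:3,:3].T+T[:3,3]
def proj(d,p,T=None):
    T=d["cam_to_world"] if T is None else T
    q=(np.asarray(p)-T[:3,3])@T[:3,:3]
    return np.stack([d["fx"]*q[...,0]/q[...,2]+d["cx"],d["fy"]*q[...,1]/q[...,2]+d["cy"]],-1)
E
python3 - <<'E'
from h import *
t=load("top0");s=load("scene0");P=cloud(t);S=cloud(s)
a=cv2.resize(t["frame"][150:225,195:335],None,fx=5.7,fy=5.7,interpolation=2)
b=cv2.resize(s["frame"][155:245,200:300],None,fx=6,fy=6,interpolation=2)
a=a[:,:800]; b=cv2.resize(s["frame"][157:241,200:300],None,fx=4,fy=4,interpolation=2)
cv2.imwrite("pics/ca.png",np.vstack([cv2.resize(a,(700,int(a.shape[0]*700/a.shape[1]))),]))
cv2.imwrite("pics/cb.png",cv2.resize(s["frame"][157:241,200:300],None,fx=7,fy=7,interpolation=2))
# barrel: points z>0.09 with bright grey
for n,C,d in(("top",P,t),("scene",S,s)):
    x,y,z=C[...,0],C[...,1],C[...,2]
    m=(x>.3)&(x<.65)&(y>-.2)&(y<.25)&(z>.02)&(z<.3)&(d["depth"]>0)
    for yy in np.arange(-.12,.24,.02):
        k=m&(abs(y-yy)<.01)
        if k.sum()>5: 
            i=np.argmax(np.where(k,z,-1));h=k&(z>z.flat[i]-.008);print(n,round(yy,2),k.sum(),'zmax %.3f'%z.flat[i],'x at top %.3f'%np.median(x[h]),'x rng %.3f %.3f'%(x[k].min(),x[k].max()))
# tray corners
hsv=cv2.cvtColor(t["frame"],cv2.COLOR_BGR2HSV)
m=((P[...,1]<-.15)&(P[...,1]>-.5)&(P[...,2]>-.01)&(P[...,2]<.04)&(hsv[...,1]<60)&(hsv[...,2]>120)).astype(np.uint8)
c=max(cv2.findContours(m,0,1)[0],key=cv2.contourArea);r=cv2.minAreaRect(c);bp=cv2.boxPoints(r);print(r)
# intersect box at z=.024
T=t["cam_to_world"]
for p in bp:
    q=T[:3,:3]@np.array([(p[0]-t["cx"])/t["fx"],(p[1]-t["cy"])/t["fy"],1]);print(T[:3,3]+q*(.022-T[2,3])/q[2])
for n,u,v in(("jar",318,236),("garlic",141,183),("lemon",140,234),("trayfloor",387,197),("grip",259,220),("table",280,250)): print(n,P[v,u])
E
```

```text
top -0.12 77 zmax 0.134 x at top 0.610 x rng 0.405 0.619
top -0.1 167 zmax 0.134 x at top 0.607 x rng 0.403 0.620
top -0.08 118 zmax 0.138 x at top 0.607 x rng 0.408 0.616
top -0.06 133 zmax 0.158 x at top 0.602 x rng 0.549 0.640
top -0.04 239 zmax 0.156 x at top 0.604 x rng 0.546 0.650
top -0.02 171 zmax 0.156 x at top 0.602 x rng 0.543 0.647
top 0.0 166 zmax 0.155 x at top 0.599 x rng 0.540 0.649
top 0.02 179 zmax 0.153 x at top 0.596 x rng 0.540 0.650
top 0.04 197 zmax 0.153 x at top 0.596 x rng 0.537 0.647
top 0.06 234 zmax 0.156 x at top 0.593 x rng 0.470 0.644
top 0.08 188 zmax 0.146 x at top 0.562 x rng 0.473 0.647
top 0.1 259 zmax 0.153 x at top 0.587 x rng 0.515 0.647
top 0.12 290 zmax 0.154 x at top 0.586 x rng 0.510 0.644
top 0.14 291 zmax 0.155 x at top 0.586 x rng 0.507 0.644
top 0.16 255 zmax 0.193 x at top 0.537 x rng 0.526 0.641
top 0.18 217 zmax 0.191 x at top 0.538 x rng 0.525 0.638
top 0.2 134 zmax 0.152 x at top 0.608 x rng 0.523 0.638
top 0.22 58 zmax 0.140 x at top 0.548 x rng 0.527 0.632
scene -0.12 202 zmax 0.138 x at top 0.607 x rng 0.398 0.618
scene -0.1 104
[... 807 characters left out ...]
0.619
scene 0.18 102 zmax 0.191 x at top 0.536 x rng 0.315 0.614
scene 0.2 61 zmax 0.152 x at top 0.603 x rng 0.346 0.615
scene 0.22 14 zmax 0.141 x at top 0.545 x rng 0.339 0.555
((386.99169921875, 196.38198852539062), (85.84235382080078, 58.693302154541016), 76.50426483154297)
[ 0.66013789 -0.20530896  0.022     ]
[ 0.70220978 -0.38141819  0.022     ]
[ 0.44746292 -0.43351411  0.022     ]
[ 0.40725934 -0.26007845  0.022     ]
jar [ 0.43572489 -0.09881268  0.09153047]
garlic [0.59408714 0.41885376 0.03622259]
lemon [0.44305328 0.41241758 0.05759411]
trayfloor [ 5.53055012e-01 -3.27195526e-01 -3.73575649e-04]
grip [0.48096407 0.0678884  0.11364299]
table [ 0.39235656  0.00408221 -0.00091001]
```

View pics/ca.png

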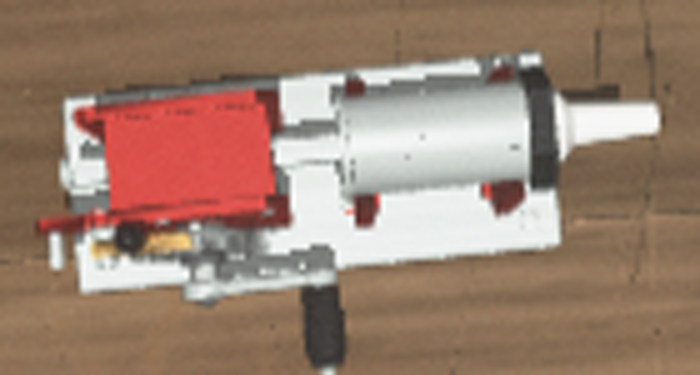

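View pics/cb.png

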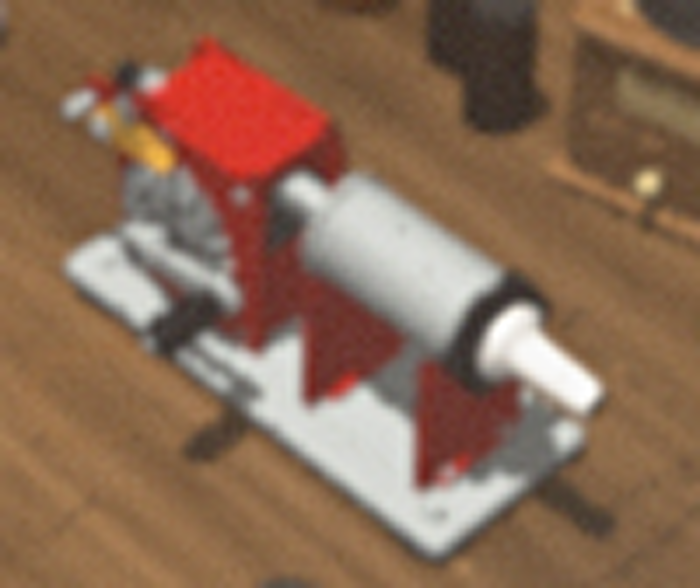

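The crops show the black ball at about (221,197) in top and (218,168) in scene. The grip is at about (259,215) in top and (226,203) in scene, on the -y side and low. I'll triangulate both and fit the barrel axis.

```bash
cat >> h.py <<'E'
def ray(d,u,v,T=None):
    T=d["cam_to_world"] if T is None else T
    q=T[:3,:3]@np.array([(u-d["cx"])/d["fx"],(v-d["cy"])/d["fy"],1]);return T[:3,3],q/np.linalg.norm(q)
def tri(*rays):
    A=sum(np.eye(3)-np.outer(r,r) for o,r in rays);b=sum((np.eye(3)-np.outer(r,r))@o for o,r in rays);return np.linalg.solve(A,b)
def blob(d,P,c,r,lim=75):
    v,u=np.mgrid[:384,:512];m=((u-c[0])**2+(v-c[1])**2<r*r)&(d["frame"].max(-1)<lim)
    return u[m].mean(),v[m].mean(),m.sum(),np.median(P[m],0)
def delta(s,pos,yaw=None):
    "tool-frame shift to bring TCP to world pos and turn about tool z, tool down"
    Rt=R.from_euler('xyz',s["tcp_rot"]).as_matrix();d=Rt.T@(np.array(pos)-s["tcp_pos"])
    t=0
    if yaw is not None:
        Rd=(R.from_euler('z',yaw,degrees=True)*R.from_euler('x',180,degrees=True)).as_matrix();t=R.from_matrix(Rt.T@Rd).as_rotvec(degrees=True)
    return np.round(d*1000,1),np.round(t,1)
E
python3 - <<'E'
from h import *
t=load("top0");s=load("scene0");P=cloud(t);S=cloud(s)
for n,a,b,r,l in(("ball",(221,197),(218.5,167.7),4,90),("grip",(259,215),(226,203),9,80)):
    A=blob(t,P,a,r,l);B=blob(s,S,b,r,l);print(n,A[:3],A[3],B[:3],B[3],tri(ray(t,*A[:2]),ray(s,*B[:2])))
# barrel tube cyl axis via upper points
for C in(P,S):
    x,y,z=np.moveaxis(C,-1,0);m=(z>.128)&(z<.17)&(y>-.03)&(y<.05)&(x>.55)&(x<.65)
    from scipy.optimize import least_squares
    Q=C[m];f=lambda p:np.hypot((Q[:,0]-p[0]-p[1]*Q[:,1])*np.cos(np.arctan(p[1])),Q[:,2]-p[2])-.028
    r=least_squares(f,[.6,-.09,.124],loss='soft_l1',f_scale=.002);print(m.sum(),r.x,np.degrees(np.arctan(r.x[1])),r.cost)
# nut & bead extents along y by colour
k=(P[...,2]>.1)&(abs(P[...,0]-.6)<.03)&(t["frame"].max(-1)<90)&(P[...,1]>-.1)&(P[...,1]<.1);print("nut y",np.percentile(P[k][:,1],[5,95]))
E
cat > /dev/null
python3 - <<'E'
import sys;sys.path.insert(0,'.')
from h import *
from workcell import *
print(delta(read_state(),[.50,.14,.30],185))
E
```

```text
ball (np.float64(220.51724137931035), np.float64(197.10344827586206), np.int64(29)) [0.53915218 0.16913917 0.18737981] (np.float64(217.66666666666666), np.float64(167.44444444444446), np.int64(9)) [0.53211322 0.16422994 0.18885698] [0.5385196  0.16975182 0.17924526]
grip (np.float64(259.41379310344826), np.float64(214.95689655172413), np.int64(116)) [0.49481821 0.06778939 0.11314363] (np.float64(225.93478260869566), np.float64(202.65217391304347), np.int64(46)) [0.48722202 0.05868059 0.11438307] [0.4948926  0.06695845 0.103853  ]
565 [ 0.59946904 -0.09534403  0.12216304] -5.446346901032873 0.0005136667357129278
260 [ 0.59839854 -0.10137467  0.12467215] -5.788565366291938 0.0005262068541484688
nut y [-0.05900225 -0.04238541]
(array([-405.5, -300.4,  -58. ]), array([ -0.1,  -0. , -28. ]))
```

```bash
python3 - <<'E'
from h import *
from workcell import *
print(delta(read_state(),[.542,.125,.28],185.5))
E
python3 -m handwheel '[[0,-0.025,-0.02,-0.01,0,0,0],[0,-0.05,-0.035,-0.01,0,0,0],[0,-0.05,-0.035,-0.01,0,0,0],[0,-0.05,-0.035,-0.008,0,0,0],[0,-0.05,-0.035,0,0,0,0],[0,-0.05,-0.035,0,0,0,0],[0,-0.05,-0.035,0,0,0,0],[0,-0.04,-0.03,0,0,0,0]]' 40
python3 - <<'E'
import sys;sys.path.insert(0,'.')
from h import *
from workcell import *
print(delta(read_state(),[.542,.125,.28],185.5))
E
```

```text
(array([-450. , -297.7,  -38. ]), array([ -0.1,  -0. , -28.5]))
time: 1.1
tcp_pos: [0.4795, 0.1911, 0.2802]
tcp_rot: [-3.141, -0.0, 2.739]
contact_force: [-0.2, 0.8, -0.2]
finger_gap: 0.0001
finger_force: 0.0
(array([-83.4, -36.3,   0.2]), array([ -0. ,  -0. , -28.6]))
```

```bash
python3 -m handwheel '[[0,-0.042,-0.018,0,0,0,0],[0,-0.042,-0.018,0,0,0,0],[0,0,0,0,0,0,-9.5],[0,0,0,0,0,0,-9.5],[0,0,0,0,0,0,-9.5],[0,0,0,0,0,0,0]]'
python3 - <<'E'
import sys;sys.path.insert(0,'.')
from h import *
from workcell import *
s=read_state();print(delta(s,[.542,.125,.179],185.5))
d=snapshot("wrist");T=np.eye(4);T[:3,:3]=R.from_euler('xyz',s["tcp_rot"]).as_matrix();T[:3,3]=s["tcp_pos"];T=T@d["T_tool_cam"]
np.savez("pics/w1.npz",T=T,**d);cv2.imwrite("pics/w1.png",cv2.resize(d["frame"],(768,576)))
for n,p in(("ball",[.538,.170,.18]),("grip",[.495,.067,.103])):print(n,proj(d,p,T)*1.5)
E
```

```text
time: 1.85
tcp_pos: [0.5418, 0.1271, 0.28]
tcp_rot: [-3.142, -0.001, -3.047]
contact_force: [0.6, 0.4, 0.6]
finger_gap: 0.0003
finger_force: 0.0
(array([-1.00e-01, -2.20e+00,  1.01e+02]), array([-0. , -0. , -0.1]))
ball [473.24139828 295.80555734]
grip [295.25066704 178.94186893]
```

View pics/w1.png

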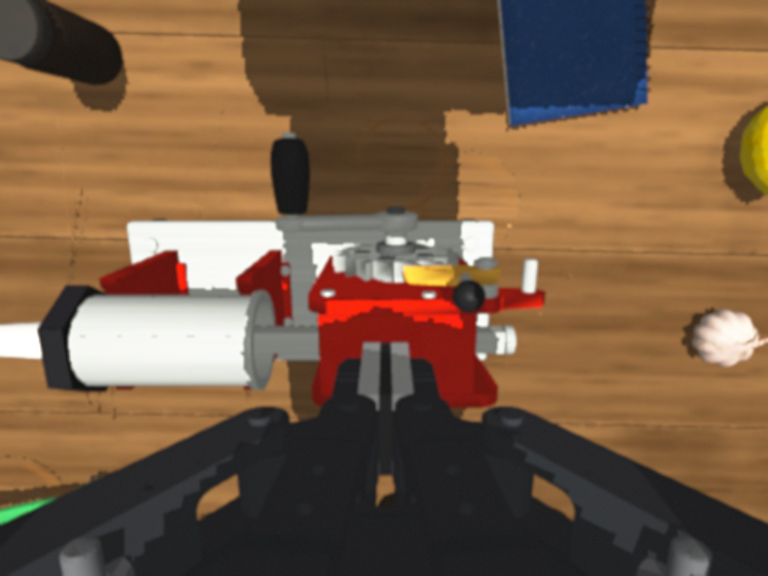

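The ball is at (468,296) and the grip at (290,178), both within 2 mm of the estimate. I'll descend and push the ball over.

```bash
python3 -m handwheel '[[0,0,0,0.03,0,0,0],[0,0,0,0.045,0,0,0],[0,0,0,0.026,0,0,0],[0,0,0.008,0,0,0,0],[0,0,0.01,0,0,0,0],[0,0,0.01,0,0,0,0],[0,0,0.01,0,0,0,0],[0,0,0.01,0,0,0,0]]'
python3 -m handwheel '[[0,0,0.01,0,0,0,0],[0,0,0.01,0,0,0,0],[0,0,0.01,0,0,0,0],[0,0,0.008,0,0,0,0],[0,0,0,0,0,0,0],[0,0,-0.005,-0.04,0,0,0],[0,0,0,-0.04,0,0,0],[0,0,0,-0.03,0,0,0]]'
python3 - <<'E'
import sys;sys.path.insert(0,'.')
from h import *
from workcell import *
s=read_state();print(s["tcp_pos"])
d=snapshot("wrist");T=np.eye(4);T[:3,:3]=R.from_euler('xyz',s["tcp_rot"]).as_matrix();T[:3,3]=s["tcp_pos"];T=T@d["T_tool_cam"]
np.savez("pics/w2.npz",T=T,**d);cv2.imwrite("pics/w2.png",d["frame"])
O=np.array([.599,0,0]);X=np.array([.9954,.0958,0]);Y=np.array([-.0958,.9954,0])
p=O-.045*X+(.173+.0155+.047)*Y;p[2]=.1435;print("rest ball",p,proj(d,p,T),"start",proj(d,[.538,.168,.18],T))
E
```

```text
time: 2.9
tcp_pos: [0.5374, 0.1759, 0.1797]
tcp_rot: [3.141, 0.001, -3.046]
contact_force: [0.7, -0.3, -1.2]
finger_gap: 0.0003
finger_force: 0.1
time: 3.9
tcp_pos: [0.5344, 0.2075, 0.291]
tcp_rot: [3.141, 0.001, -3.046]
contact_force: [0.2, -0.1, -0.9]
finger_gap: 0.0003
finger_force: 0.0
[0.53443311 0.20751197 0.2910296 ]
rest ball [0.5316461 0.2301057 0.1435   ] [282.97916805 180.92672737] start [205.27777853 192.27624012]
```

View pics/w2.png

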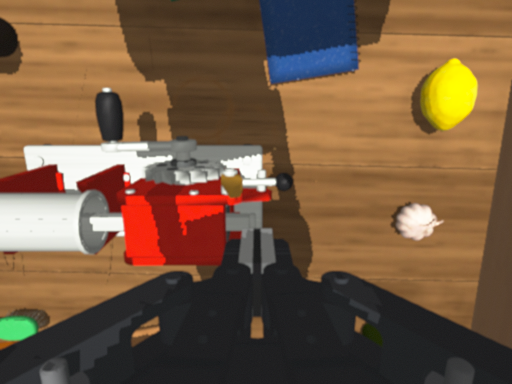

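The pawl lies on its rest, with the ball at (284,181) as predicted. The grip is at (110,117) here. I'll triangulate it from the two wrist views.

Run:
```python
from h import *
from workcell import *
a=load("w1");b=load("w2")
r=[]
for d,c in((a,(193.3,118)),(b,(110,117))):
    P=cloud(d,d["T"]);A=blob(d,P,c,22,70);print(A);r.append(ray(d,A[0],A[1],d["T"]))
g=tri(*r);print("grip",g)
# axle hub end in both? filler coords
O=np.array([.599,0]);X=np.array([.9954,.0958]);Y=np.array([-.0958,.9954]);print("fil",(g[:2]-O)@X,(g[:2]-O)@Y)
s=read_state();print(delta(s,[g[0]-.008,g[1],.22],185.5))
```

```text
(np.float64(193.8685770750988), np.float64(117.36660079051383), np.int64(1012), array([0.49243908, 0.06638727, 0.11608825]))
(np.float64(109.90724946695096), np.float64(117.19722814498934), np.int64(938), array([0.49368253, 0.06918986, 0.11591277]))
grip [0.49374097 0.06520077 0.10820458]
fil -0.09852860359956649 0.07498465662039434
(array([  63.6, -137.4,   74.1]), array([ 0. ,  0.3, -0. ]))
```

```bash
python3 -m handwheel '[[0.6,0.02,-0.045,0,0,0,0],[0.6,0.02,-0.047,0,0,0,0],[0.6,0.022,-0.045,0.02,0,0,0],[0.6,0,0,0.05,0,0,0],[0.6,0,0,0.05,0,0,0],[0.6,0,0,0.04,0,0,0],[0.6,0,0,0.03,0,0,0],[0.6,0,0,0,0,0,0]]' 30
python3 - <<'E'
import sys;sys.path.insert(0,'.')
from h import *
from workcell import *
s=read_state();print(delta(s,[.494-.006,.065,.099],185.5))
E
```

```text
time: 4.95
tcp_pos: [0.4843, 0.0653, 0.0978]
tcp_rot: [3.141, -0.004, -3.046]
contact_force: [0.6, 0.8, 0.3]
finger_gap: 0.051
finger_force: 0.0
(array([-3.7, -0.6, -1.2]), array([ 0. , -0.2, -0. ]))
```

```bash
python3 -m handwheel '[[0.1,-0.003,0,-0.001,0,0,0],[0.1,0,0,0,0,0,0],[0.1,0,0,0,0,0,0],[0.1,0,0,0,0,0,0]]' 40
python3 -m handwheel '[[0.1,0,0.0029,-0.0109,0,0,0],[0.1,0,0.0048,-0.0103,0,0,0],[0.1,0,0.0065,-0.0093,0,0,0],[0.1,0,0.008,-0.008,0,0,0],[0.1,0,0.0093,-0.0065,0,0,0],[0.1,0,0.0103,-0.0048,0,0,0],[0.1,0,0.0109,-0.0029,0,0,0],[0.1,0,0.0113,-0.001,0,0,0]]'
```

```text
time: 5.45
tcp_pos: [0.4897, 0.065, 0.1018]
tcp_rot: [-3.14, 0.003, -3.046]
contact_force: [1.0, -11.9, 2.1]
finger_gap: 0.0224
finger_force: 39.0
time: 6.45
tcp_pos: [0.4835, 0.1302, 0.1552]
tcp_rot: [-3.142, 0.003, -3.046]
contact_force: [4.4, -2.0, 0.5]
finger_gap: 0.0219
finger_force: 39.4
```

```bash
python3 -m handwheel '[[0.1,0,0.0113,0.001,0,0,0],[0.1,0,0.0109,0.0029,0,0,0],[0.1,0,0.0103,0.0048,0,0,0],[0.1,0,0.0093,0.0065,0,0,0],[0.1,0,0.008,0.008,0,0,0],[0.1,0,0.0065,0.0093,0,0,0],[0.1,0,0.0048,0.0103,0,0,0],[0.1,0,0.0029,0.0109,0,0,0]]'
```

```text
time: 7.45
tcp_pos: [0.4775, 0.1928, 0.1002]
tcp_rot: [-3.14, 0.002, -3.045]
contact_force: [8.2, -27.4, 31.4]
finger_gap: 0.0214
finger_force: 45.1
```

```bash
python3 -m handwheel '[[0.1,0,-0.003,0.001,0,0,0],[0.1,0,0,0,0,0,0],[0.1,0,0,0,0,0,0]]'
python3 - <<'E'
import sys;sys.path.insert(0,'.')
from h import *
from workcell import *
d=snapshot("top");np.savez("pics/t2.npz",**d)
cv2.imwrite("pics/t2.png",cv2.resize(d["frame"][150:225,195:335],None,fx=5,fy=5,interpolation=2))
E
```

```text
time: 7.82
tcp_pos: [0.4772, 0.1917, 0.1003]
tcp_rot: [3.14, 0.002, -3.046]
contact_force: [-0.6, 8.5, 17.3]
finger_gap: 0.0222
finger_force: 42.6
```

View pics/t2.png

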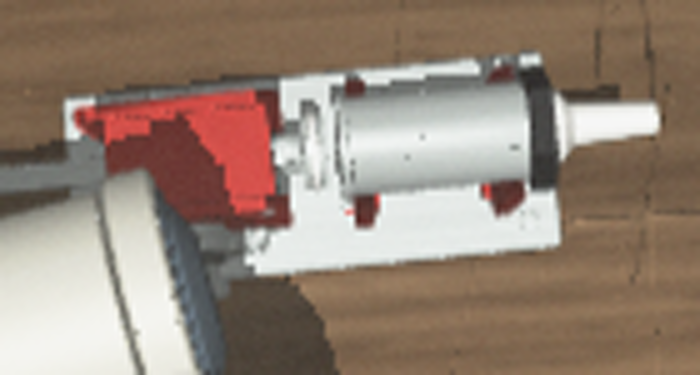

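The piston disc is out, at crop x 302–325, clear of the barrel bead at 340 by about 7 mm. I'll push once more to confirm the stop.

```bash
python3 -m handwheel '[[0.1,0,0,0.003,0,0,0],[0.1,0,0,0,0,0,0],[0.1,0,0,0,0,0,0]]'
python3 -m handwheel '[[0.1,0,0,-0.003,0,0,0],[0.6,0,0,0,0,0,0],[0.6,0,0,0,0,0,0],[0.6,0,0,-0.03,0,0,0],[0.6,0,0,-0.05,0,0,0],[0.6,0,0,-0.05,0,0,0],[0.6,0,0,-0.04,0,0,0],[0.6,0,0,0,0,0,0]]'
python3 - <<'E'
import sys;sys.path.insert(0,'.')
from h import *
from workcell import *
s=read_state();d=snapshot("wrist");T=np.eye(4);T[:3,:3]=R.from_euler('xyz',s["tcp_rot"]).as_matrix();T[:3,3]=s["tcp_pos"];T=T@d["T_tool_cam"]
np.savez("pics/w3.npz",T=T,**d);cv2.imwrite("pics/w3.png",d["frame"])
O=np.array([.599,0,0]);X=np.array([.9954,.0958,0]);Y=np.array([-.0958,.9954,0])
for a in(60,70,75,80,85):
  p=O-.099*X+(.139+.065*np.sin(np.radians(a)))*Y;p[2]=.095+.065*np.cos(np.radians(a));print(a,proj(d,p,T))
m=(d["frame"].max(-1)<70);P=cloud(d,T);k=m&(abs(P[...,0]-.48)<.04)&(abs(P[...,1]-.2)<.05)&(P[...,2]>.08)&(P[...,2]<.15);v,u=np.nonzero(k);print(len(u),u.mean(),v.mean(),P[k].mean(0),P[k][:,2].max())
E
```

```text
time: 8.25
tcp_pos: [0.4774, 0.1918, 0.0984]
tcp_rot: [3.14, 0.003, -3.046]
contact_force: [-6.7, 7.9, 43.6]
finger_gap: 0.022
finger_force: 45.0
time: 9.25
tcp_pos: [0.4776, 0.1906, 0.2717]
tcp_rot: [3.141, 0.004, -3.046]
contact_force: [-0.1, 0.0, -0.1]
finger_gap: 0.0513
finger_force: 0.0
60 [249.82778991 186.00685236]
70 [255.38896674 183.18803632]
75 [257.276349   181.77818531]
80 [258.58441904 180.38477302]
85 [259.33199752 179.01867062]
1006 257.8429423459244 180.4155069582505 [0.47894544 0.19166743 0.11596951] 0.11991217228139606
```

The crank is firmly home. Next, over the barrel.

```bash
python3 -m handwheel '[[0.6,-0.015,-0.03,0,0,0,0],[0.8,-0.023,-0.046,0,0,0,0],[1,-0.023,-0.046,0,0,0,0],[1,-0.023,-0.046,0,0,0,0],[1,-0.018,-0.033,0,0,0,0],[1,0,0,0,0,0,10],[1,0,0,0,0,0,10],[1,0,0,0,0,0,10]]' 80
python3 -m handwheel '[[1,0,0,0,0,0,10],[1,0,0,0,0,0,10],[1,0,0,0,0,0,10],[1,0,0,0,0,0,10],[1,0,0,0,0,0,10],[1,0,0,0,0,0,10],[1,0,0,0,0,0,0]]'
python3 - <<'E'
import sys;sys.path.insert(0,'.')
from h import *
from workcell import *
s=read_state();d=snapshot("wrist");T=np.eye(4);T[:3,:3]=R.from_euler('xyz',s["tcp_rot"]).as_matrix();T[:3,3]=s["tcp_pos"];T=T@d["T_tool_cam"]
np.savez("pics/w4.npz",T=T,**d);cv2.imwrite("pics/w4.png",d["frame"])
print(s["joint_positions"],delta(s,[.599,0,.112],95.5))
P=cloud(d,T);x,y,z=np.moveaxis(P,-1,0)
for yy in np.arange(-.1,.09,.01):
    k=(abs(y-yy)<.005)&(abs(x-.599)<.06)&(z>.135)&(z<.175)
    if k.sum()>9: print(round(yy,2),k.sum(),'zmax %.3f xmid %.3f'%(np.percentile(z[k],97),np.median(x[k])), 'dark %.2f'%(d["frame"][k].max(-1)<80).mean())
E
```

```text
time: 10.3
tcp_pos: [0.5965, -0.0002, 0.2671]
tcp_rot: [-3.14, -0.003, 2.707]
contact_force: [-0.1, 0.7, 0.1]
finger_gap: 0.0855
finger_force: 0.0
time: 11.18
tcp_pos: [0.5966, 0.0, 0.2676]
tcp_rot: [-3.139, -0.001, 1.667]
contact_force: [-0.2, 0.6, 1.0]
finger_gap: 0.0855
finger_force: 0.0
[-1.00048959e-01  4.31701451e-01  1.38161311e+00  3.34816372e-05
  1.33112675e+00 -1.96422368e-01] (array([ -0.3,   2.8, 155.6]), array([-0.2, -0. ,  0. ]))
-0.09 51 zmax 0.136 xmid 0.607 dark 0.00
-0.08 93 zmax 0.137 xmid 0.606 dark 0.00
-0.07 51 zmax 0.145 xmid 0.605 dark 0.00
-0.06 489 zmax 0.156 xmid 0.599 dark 0.76
-0.05 904 zmax 0.156 xmid 0.604 dark 0.78
-0.04 681 zmax 0.153 xmid 0.602 dark 0.01
-0.03 691 zmax 0.153 xmid 0.601 dark 0.00
-0.02 704 zmax 0.153 xmid 0.600 dark 0.00
-0.01 738 zmax 0.153 xmid 0.599 dark 0.00
-0.0 747 zmax 0.153 xmid 0.598 dark 0.00
0.01 778 zmax 0.153 xmid 0.597 dark 0.00
0.02 802 zmax 0.153 xmid 0.596 dark 0.00
0.03 826 zmax 0.153 xmid 0.595 dark 0.00
0.04 845 zmax 0.153 xmid 0.594 dark 0.00
0.05 886 zmax 0.155 xmid 0.593 dark 0.00
0.06 219 zmax 0.155 xmid 0.599 dark 0.00
0.07 652 zmax 0.147 xmid 0.592 dark 0.00
0.08 203 zmax 0.145 xmid 0.590 dark 0.00
```

View pics/w4.png

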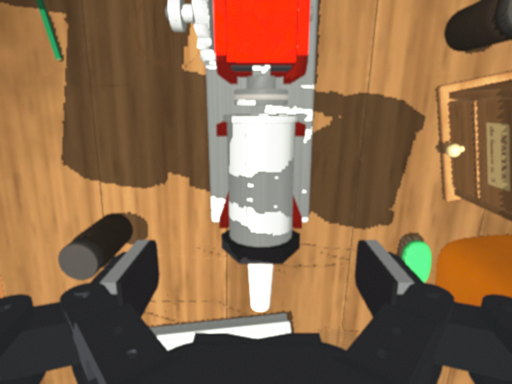

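The wrist view shows the barrel at (262,180), its nut at (260,243) and the piston clear of the bead. I'll descend astride the tube and grip it.

```bash
python3 -m handwheel '[[1,0.003,0.002,0.03,0,0,0],[1,0,0,0.045,0,0,0],[1,0,0,0.04,0,0,0],[1,0,0,0.025,0,0,0],[1,0,0,0.014,0,0,0],[1,0,0,0,0,0,0]]' 80
python3 - <<'E'
import sys;sys.path.insert(0,'.')
from h import *
from workcell import *
s=read_state();print(delta(s,[.598,.003,.114],95.5))
E
python3 -m handwheel '[[0.3,0,0,0,0,0,0],[0.3,0,0,0,0,0,0],[0.3,0,0,0,0,0,0],[0.3,0,0,0,0,0,0],[0.3,0,0,0,0,0,0]]' 80
```

```text
time: 11.98
tcp_pos: [0.5986, 0.0031, 0.1146]
tcp_rot: [-3.14, -0.0, 1.668]
contact_force: [0.5, 0.0, 0.8]
finger_gap: 0.0854
finger_force: 0.0
(array([-0.1, -0.6,  0.6]), array([-0.1, -0. ,  0.1]))
time: 12.6
tcp_pos: [0.5993, 0.0031, 0.1165]
tcp_rot: [3.14, 0.0, 1.667]
contact_force: [-2.7, 0.1, 9.2]
finger_gap: 0.0533
finger_force: 82.5
```

```bash
python3 -m handwheel '[[0.3,0,0,-0.005,0,0,0],[0.3,0,0,-0.01,0,0,0],[0.3,0,0,-0.015,0,0,0],[0.3,0,0,-0.02,0,0,0],[0.3,0,0,-0.02,0,0,0],[0.3,0,0,-0.02,0,0,0],[0.3,0,0,-0.01,0,0,0],[0.3,0,0,0,0,0,0]]'
python3 - <<'E'
import sys;sys.path.insert(0,'.')
from h import *
from workcell import *
s=read_state();print(s["joint_positions"],delta(s,[.588,-.313,.215],12.3))
d=snapshot("wrist");T=np.eye(4);T[:3,:3]=R.from_euler('xyz',s["tcp_rot"]).as_matrix();T[:3,3]=s["tcp_pos"];T=T@d["T_tool_cam"]
P=cloud(d,T)-s["tcp_pos"];Y=np.array([-.0958,.9954,0]);a=P@Y;x,y,z=np.moveaxis(P,-1,0)
for t in np.arange(-.15,.08,.015):
    k=(abs(a-t)<.004)&(abs(x+.0958*a)<.035)&(z>0)&(z<.06)
    if k.sum()>9: print(round(t,3),k.sum(),'zmax %.3f'%np.percentile(z[k],95))
E
```

```text
time: 13.6
tcp_pos: [0.5993, 0.0031, 0.2161]
tcp_rot: [3.14, 0.0, 1.666]
contact_force: [0.3, 0.4, -3.7]
finger_gap: 0.0533
finger_force: 84.4
[-9.44681936e-02  4.82612596e-01  1.44539294e+00  4.51717856e-05
  1.21222514e+00 -1.90142259e-01] (array([-313.6,  -41.4,    1.1]), array([ 0.1, -0. , 83.2]))
-0.03 16 zmax 0.018
-0.015 1174 zmax 0.035
-0.0 3179 zmax 0.036
0.015 5348 zmax 0.059
0.03 3337 zmax 0.036
0.045 3447 zmax 0.036
```

```bash
python3 -m handwheel '[[0.3,-0.02,-0.003,0,0,0,0],[0.3,-0.04,-0.005,0,0,0,0],[0.3,-0.045,-0.006,0,0,0,0],[0.3,-0.05,-0.007,0,0,0,0],[0.3,-0.05,-0.007,0,0,0,0],[0.3,-0.045,-0.006,0,0,0,0],[0.3,-0.04,-0.005,0,0,0,0],[0.3,-0.024,-0.002,0,0,0,0]]'
python3 -m handwheel '[[0.3,0,0,0,0,0,5],[0.3,0,0,0,0,0,10],[0.3,0,0,0,0,0,10],[0.3,0,0,0,0,0,10],[0.3,0,0,0,0,0,10],[0.3,0,0,0,0,0,10],[0.3,0,0,0,0,0,10],[0.3,0,0,0,0,0,10]]'
python3 -m handwheel '[[0.3,0,0,0,0,0,5.2],[0.3,0,0,0,0,0,3],[0.3,0,0,0,0,0,0]]'
python3 - <<'E'
import sys;sys.path.insert(0,'.')
from h import *
from workcell import *
s=read_state();print(delta(s,[.588,-.313,.215],12.3))
d=snapshot("top");np.savez("pics/t3.npz",**d)
e=snapshot("scene");np.savez("pics/s3.npz",**e)
a=d["frame"][110:270,310:470];b=e["frame"][190:350,250:410]
cv2.imwrite("pics/t3.png",cv2.resize(np.hstack([a,b]),None,fx=2.5,fy=2.5))
E
```

```text
time: 14.65
tcp_pos: [0.5871, -0.316, 0.2144]
tcp_rot: [-3.14, -0.0, 1.665]
contact_force: [-0.2, -0.1, -4.4]
finger_gap: 0.053
finger_force: 84.4
time: 15.65
tcp_pos: [0.5879, -0.3134, 0.2147]
tcp_rot: [-3.141, 0.001, 0.352]
contact_force: [-0.5, 0.0, -3.2]
finger_gap: 0.0532
finger_force: 84.4
time: 16.02
tcp_pos: [0.588, -0.3133, 0.2148]
tcp_rot: [-3.141, 0.001, 0.215]
contact_force: [-0.1, 0.8, -4.0]
finger_gap: 0.0533
finger_force: 84.4
(array([ 0.1, -0.3, -0.2]), array([-0.,  0.,  0.]))
```

View pics/t3.png

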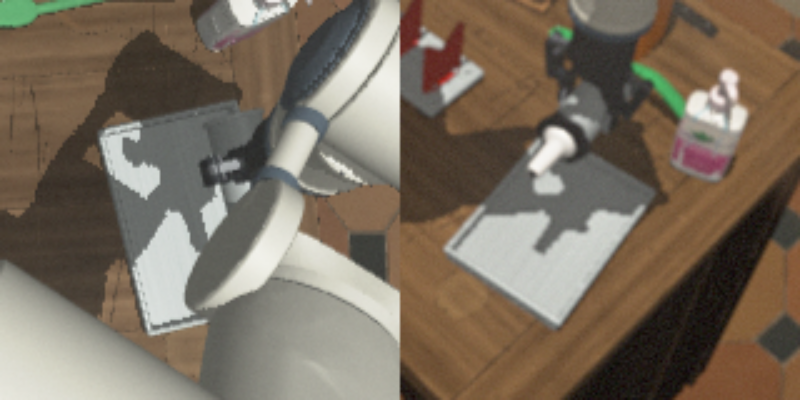

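The barrel hangs level over the tray with its nozzle toward the robot, lined up with the tray. I'll lower it.

```bash
python3 -m handwheel '[[0.3,0,0,0.02,0,0,0],[0.3,0,0,0.035,0,0,0],[0.3,0,0,0.035,0,0,0],[0.3,0,0,0.035,0,0,0],[0.3,0,0,0.025,0,0,0],[0.3,0,0,0.015,0,0,0],[0.3,0,0,0.008,0,0,0],[0.3,0,0,0,0,0,0]]'
python3 -m handwheel '[[0.3,0,0,0.004,0,0,0],[0.3,0,0,0.003,0,0,0],[0.3,0,0,0.003,0,0,0],[0.3,0,0,0.002,0,0,0],[0.3,0,0,0,0,0,0]]'
```

```text
time: 17.12
tcp_pos: [0.5883, -0.3135, 0.0424]
tcp_rot: [3.141, -0.0, 0.215]
contact_force: [-0.5, -0.8, -4.1]
finger_gap: 0.0528
finger_force: 84.5
time: 17.75
tcp_pos: [0.5881, -0.3133, 0.0301]
tcp_rot: [-3.141, 0.0, 0.214]
contact_force: [0.1, -0.1, -3.8]
finger_gap: 0.0534
finger_force: 84.5
```

```bash
python3 -m handwheel '[[0.3,0,0,0.001,0,0,0],[0.3,0,0,0.001,0,0,0],[0.3,0,0,0.001,0,0,0],[0.3,0,0,0,0,0,0]]'
```

```text
time: 18.25
tcp_pos: [0.5883, -0.3134, 0.0279]
tcp_rot: [3.141, -0.0, 0.214]
contact_force: [-2.7, 1.9, 7.0]
finger_gap: 0.0534
finger_force: 86.0
```

Floor contact. I'll open the fingers slowly, let the barrel settle, and rise.

```bash
python3 -m handwheel '[[0.66,0,0,0,0,0,0],[0.7,0,0,0,0,0,0],[0.8,0,0,0,0,0,0],[0.95,0,0,0,0,0,0],[0.95,0,0,0,0,0,0],[0.95,0,0,0,0,0,0]]' 
python3 -m handwheel '[[0.95,0,0,-0.01,0,0,0],[0.95,0,0,-0.02,0,0,0],[0.95,0,0,-0.04,0,0,0],[0.95,0,0,-0.05,0,0,0],[0.95,0,0,-0.05,0,0,0],[0.95,0,0,-0.04,0,0,0],[0.95,0,0,0,0,0,0]]'
python3 - <<'E'
import sys;sys.path.insert(0,'.')
from h import *
from workcell import *
s=read_state();d=snapshot("wrist");e=snapshot("scene")
T=np.eye(4);T[:3,:3]=R.from_euler('xyz',s["tcp_rot"]).as_matrix();T[:3,3]=s["tcp_pos"];T=T@d["T_tool_cam"];P=cloud(d,T)
k=(abs(P[...,0]-.56)<.15)&(abs(P[...,1]+.32)<.1)&(P[...,2]>.055)&(P[...,2]<.09);print(np.percentile(P[k],[1,50,99],axis=0))
cv2.imwrite("pics/fin.png",np.hstack([cv2.resize(d["frame"],(400,300)),cv2.resize(e["frame"][150:330,180:420],(400,300))]))
E
```

```text
time: 19.0
tcp_pos: [0.5882, -0.3133, 0.0273]
tcp_rot: [-3.142, 0.0, 0.214]
contact_force: [0.9, -0.4, 0.3]
finger_gap: 0.0814
finger_force: 0.0
time: 19.88
tcp_pos: [0.5895, -0.3142, 0.2426]
tcp_rot: [3.136, -0.005, 0.214]
contact_force: [0.2, 0.8, -1.5]
finger_gap: 0.081
finger_force: 0.0
[[ 0.52372029 -0.34537685  0.05526501]
 [ 0.58439654 -0.31450502  0.0619342 ]
 [ 0.64046023 -0.2856438   0.0670181 ]]
```

View pics/fin.png

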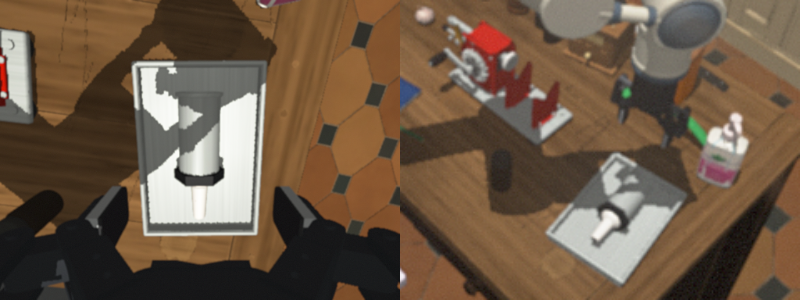

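The barrel lies flat inside the tray at (200,150), clear of all the walls, and the saddles are empty. The jar stands at (500,170), the garlic hasn't moved, and the gripper is free.

```bash
python3 -c "
from workcell import *
print(finish_job())"
```

```text
the job is handed in; nothing more can be done
None
```

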